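# Dot-mark a specimen carrier with the hand punch

## Task

Mark the specimen carrier lying in the nest: take the green-capped punch out of its stand, press its face squarely onto the yellow spot with a steady push of about 12 N for a second (under 9 N leaves no mark, over 16 N dents the plate), and lift it straight up without dragging, so that the carrier stays where it lies. Then put the punch back upright, fully home in the stand it came from, let go of it, and leave everything else alone.

Things in the scene. Friction and masses are not known exactly. Their poses are not given: they have to be found in the camera images.
- green_punch_grip (a point): Centre of the square black grip (28 x 28 mm, 72 mm tall with the 8 mm green cap on top) of the loose upright green-capped punch. It lies on the axis, 80 mm above the marking face, 34 mm above the collar below the grip and 38 mm below the top of the cap. z points up the punch, x and y are square to the grip's flat sides.
- green_punch_face (a point): Centre of the punch's flat marking face, 12 mm in diameter, at its lower end; axes as the grip. The readings are too coarse to set the force by: feel for it.
- green_punch: The green-capped punch as a whole, 118 mm tall, about 0.15 to 0.3 kg. From below: face, steel shank 20 mm in diameter and 40 mm long (lowest 8 mm tapered), dark collar 36 mm in diameter and 6 mm thick, square grip, green cap. Origin at the centre of the marking face, z up the punch.
- green_stand: Fixed white block 64 x 64 x 50 mm holding the green-capped punch. Origin: centre of its underside, z up. A round upright hole, 25 mm wide with a 2 mm chamfer, runs down through its middle. With the punch home the collar rests on the block's top and the face is 10 mm above the origin. A like stand beside it holds the blue-capped punch; which is left or right varies.
- carrier: Loose aluminium specimen carrier, a plate 76 x 42 x 4 mm of 60 g lying flat in the nest, with a yellow spot near one end and a dark-ringed glass window near the other. Origin at the centre of its underside, x along its length towards the yellow spot.
- spot (a point): Centre of the yellow spot (20 mm in diameter) on the carrier's top face, 20 mm from the carrier's centre along its x. This is where the mark goes; about 38 mm above the table.
- nest: Fixed nest: dark steel base 140 x 100 x 18 mm, grey rim up to 36 mm above the table round a recess 92 x 58 mm. Origin: centre of its underside, z up, x along its length. The carrier lies loose on a floating platen that sinks softly (under 4 N) by 1 to 8 mm, different each time and not to be seen; then it bears on stiff sprung bars that give about 1 mm for 20 N. All springs back.
- blue_punch_grip (a point): Centre of the grip of the blue-capped punch, same shape as the green one, standing in its own stand 0.10 m or more from the green one (centre to centre); leave it alone.
- mouse: Black computer mouse, about 80 x 60 x 30 mm; leave alone. Origin under its round end.
- dish: Shallow clear glass dish 90 mm in diameter, 15 mm tall; leave alone. Origin under its centre.
- jar: Amber jar with a white cap, 60 mm in diameter and 75 mm tall; leave alone. Origin under its centre.
- spares: Blue open tray 100 x 130 x 30 mm with two spare carriers; leave alone. Origin under its centre.
- brush_grip (a point): Handle of a small brush 150 mm long lying on the table; leave alone.
There are look-alikes about, which are no part of the job. What is shaped like the carrier but pink is not meant.

How it is judged:
By the outcome, as a careful person would: the job done as asked, in the order asked, and still so for the second after the job is handed in, with the robot touching nothing.
It also fails if it takes over 72 s, if anything falls off the work surface, if the arm or the gripper's body presses on something with over 40 N, if the wrist force passes 120 N, or if a joint passes its speed limit or range.

## Robot

A 6-joint arm with a two-finger parallel gripper is mounted at the origin on the work surface. World frame = base frame: x ahead of the robot, y to its left, z up, the work surface at z = 0. Lengths are in mm, angles in rad, forces in N, time in s.
With the tool pointing down it reaches from about 275 to 750 mm from the base axis. Payload 10.2 kg.
Tool frame: the origin (TCP) lies midway between the tips of the shut fingers; the grasp point (between the pads) lies 19 mm behind it; z points along the fingers, y is the line along which they close (so a half turn about z gives the same grasp; the last joint's range is limited). The gripper opens to 85 mm and grips with 20 to 120 N. Pads are 22 mm wide; open, the fingers measure 114 mm over their backs; the gripper's body (76 mm by 85 mm) begins 54 mm behind the grasp point. The pads swing forward as they close: fully open they stand 13 mm farther back than shut.
Start: joints at [-1.336, 0.313, 1.498, -0, 1.331, -0.223], TCP at [232.026, -470.951, 231.294] pointing down, gripper open.
Joint ranges: [-2.94, 2.94], [-0.97, 2.17], [0.19, 2.56], [-1.23, 4.37], [0.02, 3.11], [-2.88, 2.88]. Speed limits (rad/s): [2.39, 2.39, 3.01, 3.14, 3.14, 3.14].

## Interface

Orientations are given as a unit quaternion [w, x, y, z].
In Python, from rig import sense, capture, finish_job, find_in, place_of gives the robot as it stands. The module is installed in compiled form; this text tells all that it offers.
- The arm moves only by the shell command python3 -m jog 'ROWS' [FORCE]. ROWS is JSON, a list of rows, each an object of numbers: "tx", "ty", "tz": the shift along the tool's x, y, z in mm; "ax", "ay", "az": the turn, a rotation vector about the tool's x, y, z in rad; "jaw": the closure, from -1 (fully open) to 1 (shut), so that 0 is half open. In form: [{"tx": .., "ty": .., "tz": .., "ax": .., "ay": .., "az": .., "jaw": ..}, ...]. A call has 1 to 5 rows; each row shifts and turns the commanded pose from where the row before left it, along the tool's axes as they then stand; what a row does not reach is not made up. A row lasts 1/8 s, in which the tool goes at most 62.5 mm and 10.7 degrees, less where a joint would pass 70% of its speed; a pose out of reach is approached as far as the arm can. A call with a gripper value outside its range is refused whole. The fingers move at their own pace and stop on an object; FORCE is the grip in N (left out, the last holds). Time passes only in rows, so rows that do not move let the fingers close. It gives the time, the measured TCP pose, the force, the opening and the grip force at its end, in the units of the state.
- sense(): the state, without advancing time (a new reading comes with each control period).
- capture(name): name is "scene" or "top"; returns a dict with "color" (480x640x3 uint8, red, green, blue), "depth" (480x640 float32, mm along the optical axis (not along the pixel's ray), 0 where there is no reading), "fx", "fy", "cx", "cy" (pixels), "k1" (the pictures are not rectified: a ray, as slopes to the right and down, at radius r is drawn at 1 + k1 r^2 times it, then the intrinsics apply), "camera_from_world" (4x4, takes a point from world to camera coordinates). Camera axes: x right, y up, looking along -z (the intrinsics and any distortion apply to the point x, -y, -z); pixel columns grow to the right and rows downward; lengths in mm; the calibration is good to about 2 mm. A picture is of the moment at which its call begins.
- finish_job(): hands the job in; it is judged then, once.
Trained networks look in the newest picture that a camera, given by its name, has taken for a name from the list of things; names that differ only in an ending like _2 or _b are one class to them, and where a whole thing is asked for, a point or a joint stands for the part that bears it (a point fixed in the world has none). Each returns a list of dicts, best first, with "conf" (0 to 1); they miss things now and then, are a little off and sometimes report something else, mostly with a low value. They report only what shows in the picture. A call takes as long as a camera call. They do not tell look-alikes from the thing itself.
- find_in(query, camera): "centre" ([column, row] in pixels, amid what is visible of it).
- place_of(query, camera): "centre" ([column, row] in pixels: a listed point, or the origin of a listed thing).
The state is a dict: "time_s": time; "joints": joint angles; "dq": joint speeds; "tau": joint torques, N m; "eef_pos": TCP position; "ee_rot": TCP orientation; "force": force on the tool from outside, world axes, zero at the start; "wrist_torque": the same for the moment, N m; "grip_width": opening from 0.0 (shut) to 1.0 (fully open); "grip_force": force on a finger pad.
Only numpy, scipy, OpenCV 4.12 (cv2) and the standard library are available. Lean on these libraries where they do the work, as an engineer would, in place of code of your own. Each camera call takes 0.05 s, during which the arm holds its last target. There are 200 camera calls.

## Working session

There is one attempt and no reset: what is moved stays moved. The work goes in short steps, Python scripts to look and compute and a shell command to move; the robot and the scene stay as the last step left them, time stands still between calls to the robot, and variables do not carry over. Pictures are saved under pics/ and viewed, at most 10 in all, crops included, and the job is handed in when it is done.

```bash
mkdir -p pics; cat > h.py <<'E'
import numpy as np, cv2
from rig import sense, capture, finish_job, find_in, place_of
def ray(c,px):
    u=np.array([(px[0]-c['cx'])/c['fx'],(px[1]-c['cy'])/c['fy']]); s=u.copy()
    for _ in range(20): s=u/(1+c['k1']*(s@s))
    M=np.array(c['camera_from_world']); R,t=M[:3,:3],M[:3,3]
    return -R.T@t, R.T@np.array([s[0],-s[1],-1.0])
def at_z(c,px,z):
    o,d=ray(c,px); return o+d*(z-o[2])/d[2]
def at_depth(c,px):
    o,d=ray(c,px); i,j=int(round(px[1])),int(round(px[0]))
    w=c['depth'][max(i-1,0):i+2,max(j-1,0):j+2]; w=w[w>0]
    return o+d*np.median(w) if w.size else None
def proj(c,P):
    M=np.array(c['camera_from_world']); p=M[:3,:3]@np.array(P)+M[:3,3]
    s=np.array([p[0],-p[1]])/-p[2]; s=s*(1+c['k1']*(s@s))
    return s*[c['fx'],c['fy']]+[c['cx'],c['cy']]
def save(c,n): cv2.imwrite('pics/'+n,c['color'][:,:,::-1])
E
python3 - <<'E'
from h import *
np.set_printoptions(precision=1,suppress=True)
for n in('top','scene'):
    c=capture(n); save(c,n+'1.png'); print(n,ray(c,(320,240)))
    for q in('green_punch_grip','blue_punch_grip','green_stand','carrier','spot','nest','spares'):
        f=place_of(q,n)
        for r in f[:3]:print(q,np.array(r['centre']),round(r['conf'],2),at_depth(c,r['centre']))
print(sense())
E
```

```text
top (array([ 234.9,    7. , 1388.9]), array([ 0.2, -0. , -1. ]))
green_punch_grip [278.4 232.5] 0.78 [555.1  80.5 127.5]
green_punch_grip [450.5 292.8] 0.48 [ 403.5 -383.9   28.3]
green_punch_grip [365.3 262.4] 0.41 [ 489.9 -151.6   39.1]
blue_punch_grip [216.4 231. ] 0.6 [561.9 241.7 125.8]
green_stand [276.4 239.7] 0.61 [549.1  89.1  72.8]
carrier [364.8 263.9] 0.94 [ 485.5 -149.9   40.4]
carrier [418.1 244.1] 0.76 [ 547.1 -308.3    3.5]
carrier [454.4 288.2] 0.49 [ 415.7 -395.    30.6]
spot [371.7 256.5] 0.87 [ 506.6 -170.2   36.6]
spot [421.8 247.6] 0.66 [ 536.3 -317.7    5.6]
nest [370.4 265.7] 0.76 [ 480.8 -165.4   37.8]
spares [217.1 230. ] 0.64 [564.3 239.8 126.9]
spares [169.2 235.8] 0.57 [581.2 399.2   4.8]
scene (array([1111.7, -109.9,  838. ]), array([-0.6,  0.1, -0.8]))
green_punch_grip [361.5 240.1] 0.88 [580.5  83.8 126.3]
blue_punch_grip [436.2 238.8] 0.97 [588.  237.6 108.3]
green_stand [360.1 269.4] 0.82 [598.2  83.8  50.9]
carrier [172.2 286.9] 0.75 [ 547.2 -305.1    5.1]
carrier [239.6 248.8] 0.58 [ 496.8 -156.7   40. ]
carrier [239.9 254.8] 0.42 [ 512.2 -157.2   39.2]
spot [165.8 285.7] 0.72 [ 542.  -318.4    5.1]
spot [232.5 257. ] 0.71 [ 516.1 -173.    40. ]
spot [239.8 248.7] 0.5 [ 496.7 -156.2   40.1]
nest [242.3 255.2] 0.93 [ 513.8 -152.3   38.7]
nest [343.3 328. ] 0.15 [700.1  29.6   5.4]
spares [497.  256.3] 0.75 [583.2 404.3   4.8]
spares [359.  270.3] 0.67 [599.6  81.2  50.4]
spares [357.7 245.1] 0.57 [578.5  78.2 109. ]
{'time_s': 0.8, 'joints': array([-1.3,  0.3,  1.5, -0. ,  1.3, -0.2]), 'dq': array([-0.,  0., -0., -0., -0., -0.]), 'tau': array([ -0. , -41.2, -26. ,  -0. ,   0. ,  -0. ]), 'eef_pos': array([ 232. , -470.9,  231.3]), 'ee_rot': array([-0. ,  1. ,  0.2, -0. ]), 'force': array([-0.4, -0.5,  0.2]), 'wrist_torque': array([ 0.,  0., -0.]), 'grip_force': 0.0, 'grip_width': 0.9962516558834918}
```

View pics/top1.png

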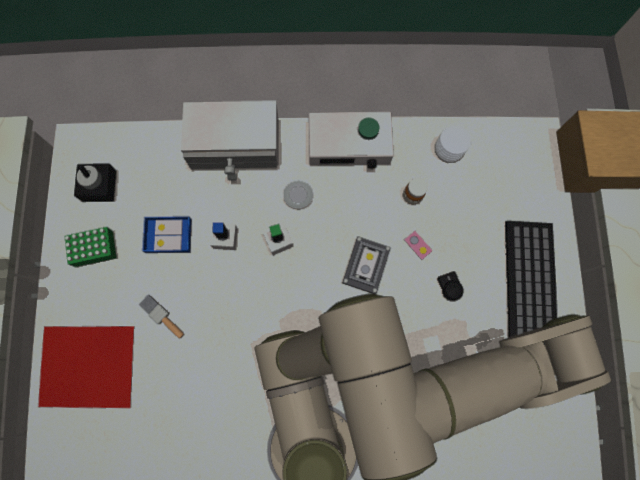

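View pics/scene1.png

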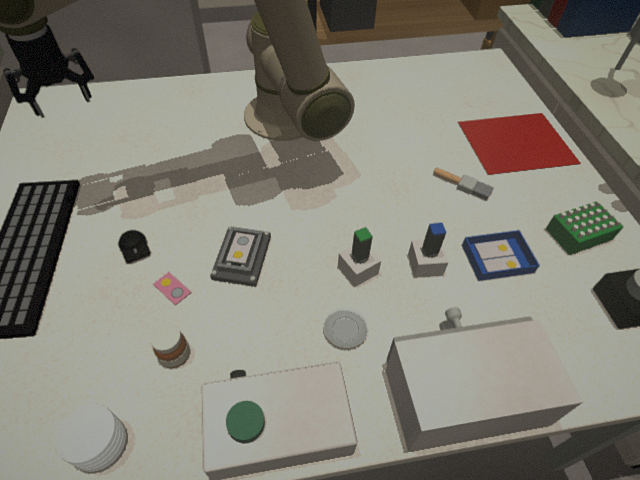

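Green-capped punch: top (277,233), scene (362,240). The blue one is at (220,231)/(435,240). The carrier in the nest has its yellow spot at top (370,257)/scene (236,254). The pink plate at (418,245)/(172,288) lies outside the nest and is a decoy. I'll refine these and confirm in one crop.

```bash
cat > meas.py <<'E'
from h import *
np.set_printoptions(precision=1,suppress=True)
def cloud(c,x0,x1,y0,y1):
    out=[]
    for i in range(y0,y1):
        for j in range(x0,x1):
            d=c['depth'][i,j]
            if d>0:
                o,r=ray(c,(j,i)); out.append(np.r_[o+r*d,c['color'][i,j],j,i])
    return np.array(out)
if __name__=='__main__':
    B={'top':[(255,215,300,260),(335,225,400,300)],'scene':[(325,215,395,295),(200,215,285,295)]}
    tiles=[]; caps=[];spots=[]
    for n in B:
        c=capture(n)
        for k,(a,b,x,y) in enumerate(B[n]):
            tiles.append(cv2.resize(c['color'][b:y,a:x,::-1],(400,300),interpolation=cv2.INTER_CUBIC))
            P=cloud(c,a,x,b,y); hsv=cv2.cvtColor(P[:,3:6].astype(np.uint8)[None],cv2.COLOR_RGB2HSV)[0].astype(int)
            if k==0:
                g=(hsv[:,0]>45)&(hsv[:,0]<75)&(hsv[:,1]>100); print(n,'cap',g.sum(),P[g][:,:3].mean(0),'zmax',np.percentile(P[g][:,2],90),'px',P[g][:,6:].mean(0))
                t=g&(hsv[:,2]>np.percentile(hsv[g][:,2],50)*.85)
                # cap top plane z=128: project px
                q=np.array([at_z(c,p,128)[:2] for p in P[t][:,6:]],np.float32); print('captop rect',cv2.minAreaRect(q),q.mean(0))
                s=(abs(P[:,2]-50)<5)&(hsv[:,1]<60)&(hsv[:,2]>90)
                print('stand',s.sum(),P[s][:,:3].mean(0),cv2.minAreaRect(P[s][:,:2].astype(np.float32)))
            else:
                s=(hsv[:,0]>18)&(hsv[:,0]<35)&(hsv[:,1]>130)&(hsv[:,2]>110)
                q=np.array([at_z(c,p,38)[:2] for p in P[s][:,6:]],np.float32)
                print(n,'spot',s.sum(),P[s][:,:3].mean(0),q.mean(0),np.ptp(q,0))
                r=(P[:,2]>29); print('nest',cv2.minAreaRect(P[r][:,:2].astype(np.float32)),np.median(P[r][:,2]))
    cv2.imwrite('pics/crop1.png',np.vstack([np.hstack(tiles[:2]),np.hstack(tiles[2:])]))
E
python3 meas.py
```

```text
top cap 106 [560.5  88.7 125.5] zmax 130.53780193684554 px [275.3 230.7]
captop rect ((562.7786254882812, 89.19607543945312), (24.626953125, 24.111297607421875), 15.631357192993164) [562.5  89.3]
stand 318 [558.3  87.1  49.6] ((563.052490234375, 88.01008605957031), (64.1740951538086, 64.16436767578125), 22.618412017822266)
top spot 29 [ 507.1 -163.2   38.3] [ 507.1 -163.2] [14.1 14. ]
nest ((423.0602111816406, -130.8359375), (78.31588745117188, 252.27276611328125), 67.80716705322266) 37.74996128556347
scene cap 137 [568.1  89.5 128.4] zmax 130.21703852605535 px [362.9 234.2]
captop rect ((566.9254760742188, 89.55486297607422), (24.43720245361328, 24.942304611206055), 17.19982147216797) [567.   89.7]
stand 474 [575.7  86.9  50.3] ((565.1798095703125, 90.29440307617188), (65.48625946044922, 65.42767333984375), 23.726375579833984)
scene spot 44 [ 509.9 -162.4   39.2] [ 509.  -162.5] [16.6 15.2]
nest ((490.6978759765625, -155.85182189941406), (75.56696319580078, 110.5938949584961), 70.11955261230469) 37.460513280965074
```

View pics/crop1.png

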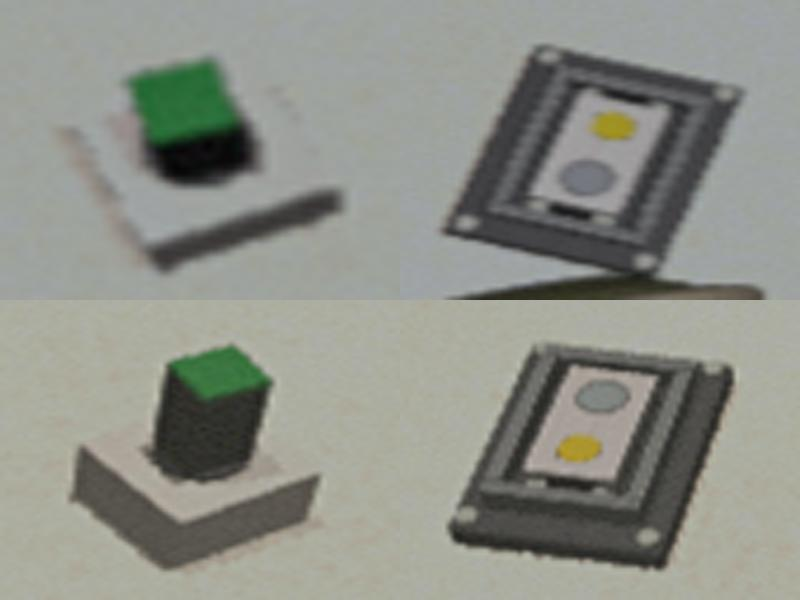

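Crop confirms it: the green cap is on the punch in the white stand, and the yellow spot is on the pale aluminium carrier in the nest. Estimates are grip axis ≈ (564.5, 89.3), grip yaw ≈ 16.5°, spot ≈ (508, -163).

```bash
cat > go.py <<'E'
import sys
from h import *
from scipy.spatial.transform import Rotation as R
np.set_printoptions(precision=2,suppress=True)
def rot(s): w,x,y,z=s['ee_rot']; return R.from_quat([x,y,z,w])
def delta(x,y,z,yaw,s=None):
    s=s or sense(); r=rot(s); t=R.from_matrix(np.array([[np.cos(yaw),np.sin(yaw),0],[np.sin(yaw),-np.cos(yaw),0],[0,0,-1.]]))
    p=np.array(s['eef_pos'])
    print('t',round(s['time_s'],2),'pos',p,'F',np.array(s['force']),'M',np.array(s['wrist_torque']),'w',round(s['grip_width'],3),'gf',round(s['grip_force'],1))
    print('tool shift',r.inv().apply(np.array([x,y,z])-p),'turn',(r.inv()*t).as_rotvec(),'j',np.array(s['joints']))
if __name__=='__main__': delta(*map(float,sys.argv[1:5]))
E
python3 go.py 564.5 89.3 231 0.288; grep -n . /dev/null; python3 -m jog '[{"tx":0}]'
```

```text
t 0.9 pos [ 232.04 -470.94  231.3 ] F [0.58 0.09 0.64] M [-0.02 -0.01  0.02] w 1.001 gf 0.0
tool shift [ 545.83 -355.63    0.33] turn [-0.   -0.    0.17] j [-1.34  0.31  1.5   0.    1.33 -0.22]schema error: expected keys tx, ty, tz, ax, ay, az, jaw
```

```bash
python3 -m jog '[{"tx":0,"ty":0,"tz":0,"ax":0,"ay":0,"az":0.17,"jaw":-1},{"tx":36,"ty":-34,"tz":0,"ax":0,"ay":0,"az":0,"jaw":-1},{"tx":36,"ty":-34,"tz":0,"ax":0,"ay":0,"az":0,"jaw":-1},{"tx":36,"ty":-34,"tz":0,"ax":0,"ay":0,"az":0,"jaw":-1},{"tx":36,"ty":-34,"tz":0,"ax":0,"ay":0,"az":0,"jaw":-1}]' 30; python3 -m jog '[{"tx":36,"ty":-34,"tz":0,"ax":0,"ay":0,"az":0,"jaw":-1},{"tx":36,"ty":-34,"tz":0,"ax":0,"ay":0,"az":0,"jaw":-1},{"tx":36,"ty":-34,"tz":0,"ax":0,"ay":0,"az":0,"jaw":-1},{"tx":36,"ty":-34,"tz":0,"ax":0,"ay":0,"az":0,"jaw":-1},{"tx":36,"ty":-34,"tz":0,"ax":0,"ay":0,"az":0,"jaw":-1}]'; python3 go.py 564.5 89.3 231 0.288
```

```text
time_s: 1.52
eef_pos: [332.1, -298.3, 231.4]
ee_rot: [0.0, 0.99, 0.143, 0.0]
force: [-0.0, -1.1, -0.2]
grip_width: 1.001
grip_force: 0.0
time_s: 2.15
eef_pos: [456.5, -84.1, 231.5]
ee_rot: [0.0, 0.99, 0.143, 0.0]
force: [-0.4, -1.1, 0.4]
grip_width: 1.002
grip_force: 0.0
t 2.15 pos [456.52 -84.08 231.49] F [-0.38 -1.14  0.41] M [-0.03  0.01 -0.01] w 1.002 gf 0.0
tool shift [ 152.74 -135.6     0.49] turn [ 0. -0. -0.] j [-0.44  0.18  1.67 -0.    1.29  0.85]
```

```bash
python3 -m jog '[{"tx":38,"ty":-34,"tz":0,"ax":0,"ay":0,"az":0,"jaw":-1},{"tx":38,"ty":-34,"tz":0,"ax":0,"ay":0,"az":0,"jaw":-1},{"tx":38,"ty":-34,"tz":0,"ax":0,"ay":0,"az":0,"jaw":-1},{"tx":34,"ty":-30,"tz":0,"ax":0,"ay":0,"az":0,"jaw":-1},{"tx":0,"ty":0,"tz":20,"ax":0,"ay":0,"az":0,"jaw":-1}]' 30; python3 go.py 564.5 89.3 150 0.288
python3 - <<'E'
from h import *
B={'scene':(300,150,420,300),'top':(240,190,320,265)}
T=[]
for n,(a,b,x,y) in B.items():
    c=capture(n); T.append(cv2.resize(c['color'][b:y,a:x,::-1],(400,500 if n=='scene' else 375),interpolation=cv2.INTER_CUBIC))
T[1]=cv2.copyMakeBorder(T[1],0,125,0,0,cv2.BORDER_CONSTANT)
cv2.imwrite('pics/c2.png',np.hstack(T))
E
```

```text
time_s: 2.78
eef_pos: [561.6, 85.4, 211.7]
ee_rot: [0.0, 0.989, 0.145, 0.001]
force: [-0.0, -0.7, -0.9]
grip_width: 1.0
grip_force: 0.0
t 2.77 pos [561.63  85.4  211.66] F [-0.03 -0.74 -0.88] M [-0.01 -0.02  0.03] w 1.0 gf 0.0
tool shift [ 3.7  -2.95 61.66] turn [ 0. -0.  0.] j [-0.06  0.42  1.4   0.    1.32  1.22]
```

View pics/c2.png

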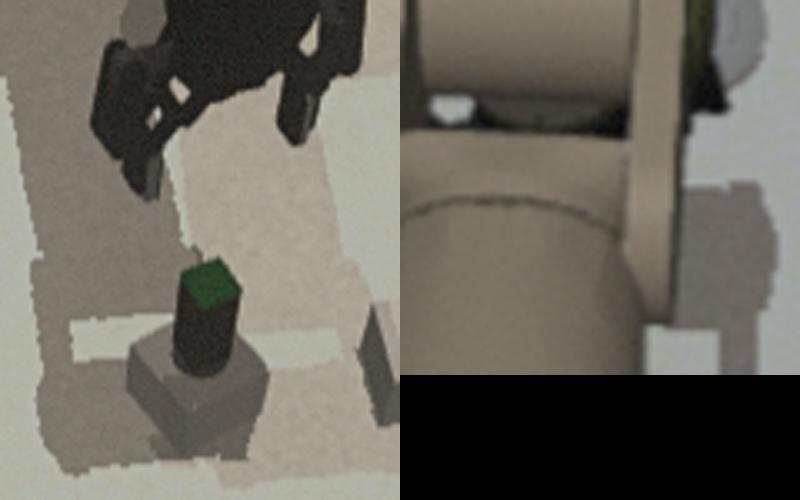

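The scene crop shows the open gripper straddling the punch from above. Descending.

```bash
python3 -m jog '[{"tx":4,"ty":-3,"tz":0,"ax":0,"ay":0,"az":0,"jaw":-1},{"tx":0,"ty":0,"tz":40,"ax":0,"ay":0,"az":0,"jaw":-1},{"tx":0,"ty":0,"tz":20,"ax":0,"ay":0,"az":0,"jaw":-1},{"tx":0,"ty":0,"tz":0,"ax":0,"ay":0,"az":0,"jaw":-1},{"tx":0,"ty":0,"tz":0,"ax":0,"ay":0,"az":0,"jaw":-1}]' 30; python3 go.py 564.5 89.3 71 0.288
python3 - <<'E'
from meas import *
c=capture('scene');P=cloud(c,325,395,215,295); hsv=cv2.cvtColor(P[:,3:6].astype(np.uint8)[None],cv2.COLOR_RGB2HSV)[0].astype(int)
g=(hsv[:,0]>45)&(hsv[:,0]<75)&(hsv[:,1]>100);q=np.array([at_z(c,p,128)[:2] for p in P[g][:,6:]],np.float32);print(g.sum(),q.mean(0),cv2.minAreaRect(q))
E
```

```text
time_s: 3.5
eef_pos: [564.0, 86.9, 152.9]
ee_rot: [0.0, 0.99, 0.143, 0.001]
force: [0.3, 0.6, -0.4]
grip_width: 0.997
grip_force: 0.0
t 3.5 pos [564.03  86.85 152.92] F [ 0.32  0.56 -0.38] M [ 0.02 -0.04 -0.  ] w 0.997 gf 0.0
tool shift [ 0.95 -2.28 81.92] turn [ 0. -0. -0.] j [-0.05  0.48  1.47  0.    1.19  1.23]
64 [567.5  89. ] ((568.493408203125, 88.86575317382812), (27.29155731201172, 26.157516479492188), 15.28693962097168)
```

```bash
python3 -m jog '[{"tx":1.5,"ty":-2,"tz":20,"ax":0,"ay":0,"az":0,"jaw":-1},{"tx":0,"ty":0,"tz":25,"ax":0,"ay":0,"az":0,"jaw":-1},{"tx":0,"ty":0,"tz":25,"ax":0,"ay":0,"az":0,"jaw":-1},{"tx":0,"ty":0,"tz":12,"ax":0,"ay":0,"az":0,"jaw":-1},{"tx":0,"ty":0,"tz":0,"ax":0,"ay":0,"az":0,"jaw":-1}]' 30; python3 go.py 565 89.3 71 0.288
```

```text
time_s: 4.18
eef_pos: [564.3, 89.3, 69.6]
ee_rot: [0.0, 0.99, 0.143, 0.0]
force: [-0.5, -0.3, -0.8]
grip_width: 1.002
grip_force: 0.0
t 4.17 pos [564.32  89.31  69.57] F [-0.45 -0.33 -0.77] M [-0.08 -0.01 -0.01] w 1.002 gf 0.0
tool shift [ 0.65  0.21 -1.43] turn [ 0. -0. -0.] j [-0.05  0.58  1.54 -0.    1.02  1.24]
```

```bash
python3 -m jog '[{"tx":0,"ty":0,"tz":0,"ax":0,"ay":0,"az":0,"jaw":0.2},{"tx":0,"ty":0,"tz":0,"ax":0,"ay":0,"az":0,"jaw":0.2},{"tx":0,"ty":0,"tz":0,"ax":0,"ay":0,"az":0,"jaw":0.2},{"tx":0,"ty":0,"tz":0,"ax":0,"ay":0,"az":0,"jaw":0.2},{"tx":0,"ty":0,"tz":0,"ax":0,"ay":0,"az":0,"jaw":0.2}]' 20; python3 -m jog '[{"tx":0,"ty":0,"tz":0,"ax":0,"ay":0,"az":0,"jaw":0.3},{"tx":0,"ty":0,"tz":0,"ax":0,"ay":0,"az":0,"jaw":0.4},{"tx":0,"ty":0,"tz":0,"ax":0,"ay":0,"az":0,"jaw":0.6},{"tx":0,"ty":0,"tz":0,"ax":0,"ay":0,"az":0,"jaw":1},{"tx":0,"ty":0,"tz":0,"ax":0,"ay":0,"az":0,"jaw":1}]' 20;python3 go.py 565 89.3 71 0.288
```

```text
time_s: 4.8
eef_pos: [564.1, 89.3, 69.3]
ee_rot: [0.0, 0.99, 0.143, -0.0]
force: [-0.1, 0.3, -0.1]
grip_width: 0.401
grip_force: 0.0
time_s: 5.42
eef_pos: [564.1, 89.4, 69.3]
ee_rot: [-0.0, 0.99, 0.143, 0.0]
force: [-0.8, 1.3, 1.2]
grip_width: 0.325
grip_force: 12.2
t 5.42 pos [564.13  89.43  69.33] F [-0.81  1.26  1.18] M [0.35 0.14 0.01] w 0.325 gf 12.2
tool shift [ 0.8   0.38 -1.67] turn [-0. -0. -0.] j [-0.05  0.58  1.54  0.    1.02  1.24]
```

```bash
python3 -m jog '[{"tx":0,"ty":0,"tz":0,"ax":0,"ay":0,"az":0,"jaw":1},{"tx":0,"ty":0,"tz":0,"ax":0,"ay":0,"az":0,"jaw":1},{"tx":0,"ty":0,"tz":0,"ax":0,"ay":0,"az":0,"jaw":1}]' 60;python3 go.py 565 89.3 71 0.288;  python3 -m jog '[{"tx":0,"ty":0,"tz":-8,"ax":0,"ay":0,"az":0,"jaw":1},{"tx":0,"ty":0,"tz":-20,"ax":0,"ay":0,"az":0,"jaw":1},{"tx":0,"ty":0,"tz":-30,"ax":0,"ay":0,"az":0,"jaw":1},{"tx":0,"ty":0,"tz":-30,"ax":0,"ay":0,"az":0,"jaw":1},{"tx":0,"ty":0,"tz":-12,"ax":0,"ay":0,"az":0,"jaw":1}]'; python3 -m jog '[{"tx":0,"ty":0,"tz":0,"ax":0,"ay":0,"az":0,"jaw":1},{"tx":0,"ty":0,"tz":0,"ax":0,"ay":0,"az":0,"jaw":1}]'; python3 go.py 508 -163 170 0.288
```

```text
time_s: 5.8
eef_pos: [564.1, 89.5, 69.4]
ee_rot: [-0.0, 0.99, 0.143, 0.0]
force: [-1.4, 2.0, 2.6]
grip_width: 0.322
grip_force: 45.9
t 5.8 pos [564.12  89.47  69.38] F [-1.43  1.95  2.59] M [ 0.36  0.27 -0.  ] w 0.322 gf 45.9
tool shift [ 0.79  0.41 -1.62] turn [-0. -0. -0.] j [-0.05  0.58  1.54  0.    1.02  1.24]
time_s: 6.42
eef_pos: [564.7, 89.1, 170.9]
ee_rot: [0.0, 0.99, 0.143, 0.001]
force: [-0.3, -0.2, -2.4]
grip_width: 0.325
grip_force: 47.3
time_s: 6.68
eef_pos: [563.6, 89.3, 167.9]
ee_rot: [-0.0, 0.99, 0.143, -0.001]
force: [-0.4, -0.3, -1.7]
grip_width: 0.319
grip_force: 47.3
t 6.67 pos [563.61  89.28 167.95] F [-0.41 -0.33 -1.7 ] M [-0.03  0.01  0.03] w 0.319 gf 47.3
tool shift [-124.9   226.14   -1.93] turn [-0.  0. -0.] j [-0.05  0.47  1.44 -0.    1.23  1.24]
```

```bash
python3 -m jog '[{"tx":-10,"ty":18,"tz":0,"ax":0,"ay":0,"az":0,"jaw":1},{"tx":-20,"ty":36,"tz":0,"ax":0,"ay":0,"az":0,"jaw":1},{"tx":-20,"ty":36,"tz":0,"ax":0,"ay":0,"az":0,"jaw":1},{"tx":-20,"ty":36,"tz":0,"ax":0,"ay":0,"az":0,"jaw":1},{"tx":-20,"ty":36,"tz":0,"ax":0,"ay":0,"az":0,"jaw":1}]'; python3 -m jog '[{"tx":-20,"ty":36,"tz":0,"ax":0,"ay":0,"az":0,"jaw":1},{"tx":-10,"ty":20,"tz":0,"ax":0,"ay":0,"az":0,"jaw":1},{"tx":-5,"ty":8,"tz":25,"ax":0,"ay":0,"az":0,"jaw":1},{"tx":0,"ty":0,"tz":15,"ax":0,"ay":0,"az":0,"jaw":1},{"tx":0,"ty":0,"tz":0,"ax":0,"ay":0,"az":0,"jaw":1}]'
python3 - <<'E'
from h import *
import go
c=capture('scene'); go.delta(507.3,-163,108,.288)
p=np.array(sense()['eef_pos']); 
print('face px',proj(c,p-[0,0,59.4]),'spot',proj(c,[507.3,-163,38]))
for q in('green_punch_face','green_punch_grip','spot'):
    print(q,[(np.array(r['centre']),round(r['conf'],2)) for r in place_of(q,'scene')[:2]])
im=c['color'][175:295,180:300,::-1]; cv2.imwrite('pics/c3.png',cv2.resize(im,(600,600),interpolation=cv2.INTER_CUBIC))
E
```

```text
time_s: 7.3
eef_pos: [522.7, -93.6, 168.7]
ee_rot: [-0.0, 0.99, 0.143, -0.001]
force: [0.9, -0.3, -3.2]
grip_width: 0.322
grip_force: 47.5
time_s: 7.92
eef_pos: [507.7, -162.5, 128.2]
ee_rot: [-0.001, 0.99, 0.143, -0.001]
force: [0.5, -1.1, -1.5]
grip_width: 0.32
grip_force: 47.5
t 7.97 pos [ 508.31 -162.58  129.19] F [ 0.44 -0.41 -1.73] M [ 0.01  0.01 -0.01] w 0.322 gf 47.5
tool shift [-1.08  0.12 21.19] turn [-0.  0.  0.] j [-0.53  0.43  1.61 -0.    1.1   0.75]
face px [235.49 244.93] spot [237.08 253.63]
green_punch_face [(array([236.2, 249.5]), 0.63)]
green_punch_grip [(array([230.4, 219.8]), 0.78)]
spot [(array([162.4, 282.6]), 0.91), (array([237.1, 256.6]), 0.7)]
```

View pics/c3.png

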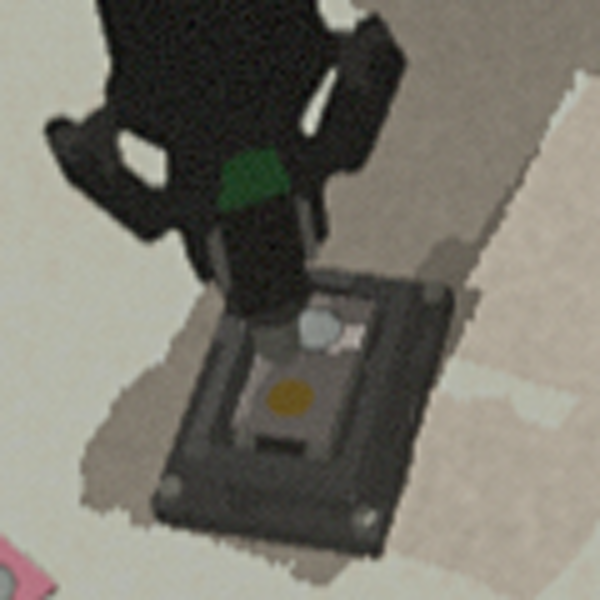

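The crop shows the held punch upright. Its face is near pixel (236,245) and the spot at (238,254.6), close to where I projected them. Going lower and looking again.

```bash
python3 -m jog '[{"tx":0,"ty":0,"tz":12,"ax":0,"ay":0,"az":0,"jaw":1},{"tx":0,"ty":0,"tz":10,"ax":0,"ay":0,"az":0,"jaw":1},{"tx":0,"ty":0,"tz":0,"ax":0,"ay":0,"az":0,"jaw":1},{"tx":0,"ty":0,"tz":0,"ax":0,"ay":0,"az":0,"jaw":1}]'
python3 - <<'E'
from meas import *
import go
c=capture('scene'); go.delta(508,-163,100,.288)
p=np.array(sense()['eef_pos']); fp=proj(c,p-[0,0,59.4]); print('face px',fp)
P=cloud(c,220,255,235,275); hsv=cv2.cvtColor(P[:,3:6].astype(np.uint8)[None],cv2.COLOR_RGB2HSV)[0].astype(int)
s=(hsv[:,0]>15)&(hsv[:,0]<35)&(hsv[:,1]>120)
q=np.array([at_z(c,u,38)[:2] for u in P[s][:,6:]]);print('spot',s.sum(),q.mean(0),np.ptp(q,0),q.min(0),q.max(0))
im=c['color'][220:275,205:275,::-1].astype(float)*1.8; im=cv2.resize(im.clip(0,255).astype(np.uint8),(763,600),interpolation=cv2.INTER_CUBIC)
k=763/70
def dr(pt,col): cv2.circle(im,(int((pt[0]-205+.5)*k),int((pt[1]-220+.5)*k)),2,col,-1)
for t in np.linspace(0,6.28,24):
    dr(proj(c,p+[6*np.cos(t),6*np.sin(t),-59.4]),(0,0,255)); dr(proj(c,[508+10*np.cos(t),-163+10*np.sin(t),38]),(255,0,0))
cv2.imwrite('pics/c4.png',im)
E
```

```text
time_s: 8.62
eef_pos: [508.5, -162.9, 107.4]
ee_rot: [0.0, 0.99, 0.143, 0.0]
force: [0.5, 0.3, -2.4]
grip_width: 0.322
grip_force: 47.5
t 8.68 pos [ 508.58 -162.89  107.5 ] F [ 0.89  0.48 -1.87] M [ 0.   -0.01  0.01] w 0.319 gf 47.5
tool shift [-0.59 -0.06  7.5 ] turn [ 0. -0. -0.] j [-0.53  0.46  1.63 -0.    1.05  0.75]
face px [236.6  251.27]
spot 34 [ 511.14 -161.37] [13.21 17.12] [ 503.97 -169.87] [ 517.18 -152.74]
```

View pics/c4.png

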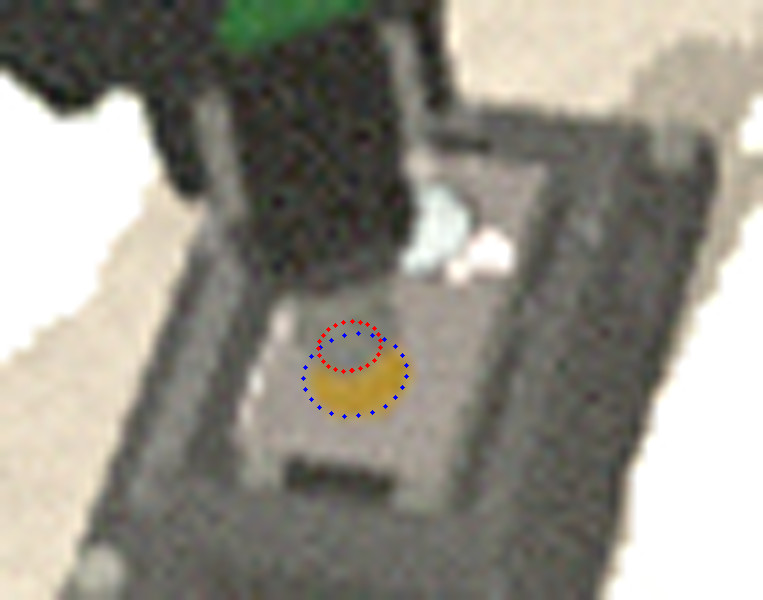

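The overlay shows the spot (blue, model at 508,-163) on the yellow, and the face (red) right over it along the viewing line. The TCP is lined up within about 1 mm. Feeling my way down.

```bash
python3 -m jog '[{"tx":0,"ty":0,"tz":4,"ax":0,"ay":0,"az":0,"jaw":1},{"tx":0,"ty":0,"tz":3,"ax":0,"ay":0,"az":0,"jaw":1},{"tx":0,"ty":0,"tz":0,"ax":0,"ay":0,"az":0,"jaw":1}]' | egrep 'eef|force:'; for i in 1; do python3 -m jog '[{"tx":0,"ty":0,"tz":0.5,"ax":0,"ay":0,"az":0,"jaw":1},{"tx":0,"ty":0,"tz":0.5,"ax":0,"ay":0,"az":0,"jaw":1},{"tx":0,"ty":0,"tz":0,"ax":0,"ay":0,"az":0,"jaw":1}]'|egrep 'eef|force:'; done; python3 -m jog '[{"tx":0,"ty":0,"tz":0.5,"ax":0,"ay":0,"az":0,"jaw":1},{"tx":0,"ty":0,"tz":0.5,"ax":0,"ay":0,"az":0,"jaw":1},{"tx":0,"ty":0,"tz":0,"ax":0,"ay":0,"az":0,"jaw":1}]'|egrep 'eef|force:'
```

```text
eef_pos: [508.3, -162.8, 100.0]
force: [-0.3, 0.4, -1.9]
grip_force: 47.5
eef_pos: [508.4, -162.8, 99.3]
force: [-0.1, 0.9, -2.9]
grip_force: 47.5
eef_pos: [508.4, -162.8, 98.3]
force: [-0.0, 0.3, -2.2]
grip_force: 47.5
```

```bash
python3 -m jog '[{"tx":0,"ty":0,"tz":0.5,"ax":0,"ay":0,"az":0,"jaw":1},{"tx":0,"ty":0,"tz":0,"ax":0,"ay":0,"az":0,"jaw":1}]'|egrep 'eef|force:';python3 -m jog '[{"tx":0,"ty":0,"tz":0.5,"ax":0,"ay":0,"az":0,"jaw":1},{"tx":0,"ty":0,"tz":0,"ax":0,"ay":0,"az":0,"jaw":1}]'|egrep 'eef|force:';python3 -m jog '[{"tx":0,"ty":0,"tz":0.5,"ax":0,"ay":0,"az":0,"jaw":1},{"tx":0,"ty":0,"tz":0,"ax":0,"ay":0,"az":0,"jaw":1}]'|egrep 'eef|force:'
```

```text
eef_pos: [508.4, -162.8, 97.8]
force: [0.6, -0.3, -2.3]
grip_force: 47.5
eef_pos: [508.5, -162.8, 97.3]
force: [-0.5, 0.0, -1.4]
grip_force: 47.5
eef_pos: [508.5, -162.9, 96.8]
force: [-0.2, -0.9, -1.7]
grip_force: 47.5
```

```bash
python3 -m jog '[{"tx":0,"ty":0,"tz":0.4,"ax":0,"ay":0,"az":0,"jaw":1},{"tx":0,"ty":0,"tz":0,"ax":0,"ay":0,"az":0,"jaw":1}]'|egrep 'eef|force:';python3 -m jog '[{"tx":0,"ty":0,"tz":0.4,"ax":0,"ay":0,"az":0,"jaw":1},{"tx":0,"ty":0,"tz":0,"ax":0,"ay":0,"az":0,"jaw":1}]'|egrep 'eef|force:'; python3 -m jog '[{"tx":0,"ty":0,"tz":0.4,"ax":0,"ay":0,"az":0,"jaw":1},{"tx":0,"ty":0,"tz":0,"ax":0,"ay":0,"az":0,"jaw":1}]'|egrep 'eef|force:'
```

```text
eef_pos: [508.5, -162.8, 96.4]
force: [0.3, 0.6, -2.0]
grip_force: 47.5
eef_pos: [508.4, -162.8, 96.0]
force: [1.0, 0.5, -1.8]
grip_force: 47.5
eef_pos: [508.5, -162.8, 95.6]
force: [-0.6, -0.5, -0.4]
grip_force: 47.5
```

```bash
cat > ok.py <<'E'
import sys
from rig import sense
s=sense(); f=s['force'][2]; print('z %.2f Fz %.2f t %.2f'%(s['eef_pos'][2],f,s['time_s'])); sys.exit(f>float(sys.argv[1]))
E
J='python3 -m jog'
$J '[{"tx":0,"ty":0,"tz":0.3,"ax":0,"ay":0,"az":0,"jaw":1},{"tx":0,"ty":0,"tz":0,"ax":0,"ay":0,"az":0,"jaw":1}]'>/dev/null; python3 ok.py 2.8 && $J '[{"tx":0,"ty":0,"tz":0.3,"ax":0,"ay":0,"az":0,"jaw":1},{"tx":0,"ty":0,"tz":0,"ax":0,"ay":0,"az":0,"jaw":1}]'>/dev/null && python3 ok.py 2.8 && $J '[{"tx":0,"ty":0,"tz":0.3,"ax":0,"ay":0,"az":0,"jaw":1},{"tx":0,"ty":0,"tz":0,"ax":0,"ay":0,"az":0,"jaw":1}]'>/dev/null && python3 ok.py 2.8 && $J '[{"tx":0,"ty":0,"tz":0.3,"ax":0,"ay":0,"az":0,"jaw":1},{"tx":0,"ty":0,"tz":0,"ax":0,"ay":0,"az":0,"jaw":1}]'>/dev/null && python3 ok.py 2.8 && $J '[{"tx":0,"ty":0,"tz":0.3,"ax":0,"ay":0,"az":0,"jaw":1},{"tx":0,"ty":0,"tz":0,"ax":0,"ay":0,"az":0,"jaw":1}]'>/dev/null && python3 ok.py 2.8
```

```text
z 95.29 Fz -0.83 t 11.55False
```

```bash
sed -i 's/sys.exit(f>float(sys.argv\[1\]))/sys.exit(int(f>float(sys.argv[1])))/' ok.py
J='python3 -m jog'
$J '[{"tx":0,"ty":0,"tz":0.3,"ax":0,"ay":0,"az":0,"jaw":1},{"tx":0,"ty":0,"tz":0,"ax":0,"ay":0,"az":0,"jaw":1}]'>/dev/null; python3 ok.py 2.8 && $J '[{"tx":0,"ty":0,"tz":0.3,"ax":0,"ay":0,"az":0,"jaw":1},{"tx":0,"ty":0,"tz":0,"ax":0,"ay":0,"az":0,"jaw":1}]'>/dev/null && python3 ok.py 2.8 && $J '[{"tx":0,"ty":0,"tz":0.3,"ax":0,"ay":0,"az":0,"jaw":1},{"tx":0,"ty":0,"tz":0,"ax":0,"ay":0,"az":0,"jaw":1}]'>/dev/null && python3 ok.py 2.8 && $J '[{"tx":0,"ty":0,"tz":0.3,"ax":0,"ay":0,"az":0,"jaw":1},{"tx":0,"ty":0,"tz":0,"ax":0,"ay":0,"az":0,"jaw":1}]'>/dev/null && python3 ok.py 2.8 && $J '[{"tx":0,"ty":0,"tz":0.3,"ax":0,"ay":0,"az":0,"jaw":1},{"tx":0,"ty":0,"tz":0,"ax":0,"ay":0,"az":0,"jaw":1}]'>/dev/null && python3 ok.py 2.8
```

```text
z 94.99 Fz -0.66 t 11.80
z 94.71 Fz -0.97 t 12.05
z 94.37 Fz -1.05 t 12.30
z 94.09 Fz -1.52 t 12.55
z 93.79 Fz -1.53 t 12.80
```

```bash
J='python3 -m jog'
$J '[{"tx":0,"ty":0,"tz":0.3,"ax":0,"ay":0,"az":0,"jaw":1},{"tx":0,"ty":0,"tz":0,"ax":0,"ay":0,"az":0,"jaw":1}]'>/dev/null; python3 ok.py 2.8 && $J '[{"tx":0,"ty":0,"tz":0.3,"ax":0,"ay":0,"az":0,"jaw":1},{"tx":0,"ty":0,"tz":0,"ax":0,"ay":0,"az":0,"jaw":1}]'>/dev/null && python3 ok.py 2.8 && $J '[{"tx":0,"ty":0,"tz":0.3,"ax":0,"ay":0,"az":0,"jaw":1},{"tx":0,"ty":0,"tz":0,"ax":0,"ay":0,"az":0,"jaw":1}]'>/dev/null && python3 ok.py 2.8 && $J '[{"tx":0,"ty":0,"tz":0.3,"ax":0,"ay":0,"az":0,"jaw":1},{"tx":0,"ty":0,"tz":0,"ax":0,"ay":0,"az":0,"jaw":1}]'>/dev/null && python3 ok.py 2.8 && $J '[{"tx":0,"ty":0,"tz":0.3,"ax":0,"ay":0,"az":0,"jaw":1},{"tx":0,"ty":0,"tz":0,"ax":0,"ay":0,"az":0,"jaw":1}]'>/dev/null && python3 ok.py 2.8 && $J '[{"tx":0,"ty":0,"tz":0.3,"ax":0,"ay":0,"az":0,"jaw":1},{"tx":0,"ty":0,"tz":0,"ax":0,"ay":0,"az":0,"jaw":1}]'>/dev/null && python3 ok.py 2.8 && $J '[{"tx":0,"ty":0,"tz":0.3,"ax":0,"ay":0,"az":0,"jaw":1},{"tx":0,"ty":0,"tz":0,"ax":0,"ay":0,"az":0,"jaw":1}]'>/dev/null && python3 ok.py 2.8 
```

```text
z 93.49 Fz -0.34 t 13.05
z 93.21 Fz -1.39 t 13.30
z 92.88 Fz -0.32 t 13.55
z 92.59 Fz -0.17 t 13.80
z 92.27 Fz -1.04 t 14.05
z 92.00 Fz -0.83 t 14.30
z 91.69 Fz -0.94 t 14.55
```

```bash
J='python3 -m jog'
$J '[{"tx":0,"ty":0,"tz":0.3,"ax":0,"ay":0,"az":0,"jaw":1},{"tx":0,"ty":0,"tz":0,"ax":0,"ay":0,"az":0,"jaw":1}]'>/dev/null; python3 ok.py 2.8 && $J '[{"tx":0,"ty":0,"tz":0.3,"ax":0,"ay":0,"az":0,"jaw":1},{"tx":0,"ty":0,"tz":0,"ax":0,"ay":0,"az":0,"jaw":1}]'>/dev/null && python3 ok.py 2.8 && $J '[{"tx":0,"ty":0,"tz":0.3,"ax":0,"ay":0,"az":0,"jaw":1},{"tx":0,"ty":0,"tz":0,"ax":0,"ay":0,"az":0,"jaw":1}]'>/dev/null && python3 ok.py 2.8 && $J '[{"tx":0,"ty":0,"tz":0.3,"ax":0,"ay":0,"az":0,"jaw":1},{"tx":0,"ty":0,"tz":0,"ax":0,"ay":0,"az":0,"jaw":1}]'>/dev/null && python3 ok.py 2.8 && $J '[{"tx":0,"ty":0,"tz":0.3,"ax":0,"ay":0,"az":0,"jaw":1},{"tx":0,"ty":0,"tz":0,"ax":0,"ay":0,"az":0,"jaw":1}]'>/dev/null && python3 ok.py 2.8 && $J '[{"tx":0,"ty":0,"tz":0.3,"ax":0,"ay":0,"az":0,"jaw":1},{"tx":0,"ty":0,"tz":0,"ax":0,"ay":0,"az":0,"jaw":1}]'>/dev/null && python3 ok.py 2.8 && $J '[{"tx":0,"ty":0,"tz":0.3,"ax":0,"ay":0,"az":0,"jaw":1},{"tx":0,"ty":0,"tz":0,"ax":0,"ay":0,"az":0,"jaw":1}]'>/dev/null && python3 ok.py 2.8 && $J '[{"tx":0,"ty":0,"tz":0.3,"ax":0,"ay":0,"az":0,"jaw":1},{"tx":0,"ty":0,"tz":0,"ax":0,"ay":0,"az":0,"jaw":1}]'>/dev/null && python3 ok.py 2.8 
```

```text
z 91.41 Fz -0.44 t 14.80
z 91.07 Fz -0.90 t 15.05
z 90.78 Fz -0.02 t 15.30
z 90.46 Fz 0.13 t 15.55
z 90.20 Fz 0.29 t 15.80
z 89.87 Fz -0.69 t 16.05
z 89.64 Fz -0.13 t 16.30
z 89.52 Fz 3.31 t 16.55
```

```bash
J='python3 -m jog'
$J '[{"tx":0,"ty":0,"tz":0,"ax":0,"ay":0,"az":0,"jaw":1}]'>/dev/null; python3 ok.py 8;  $J '[{"tx":0,"ty":0,"tz":0.2,"ax":0,"ay":0,"az":0,"jaw":1},{"tx":0,"ty":0,"tz":0,"ax":0,"ay":0,"az":0,"jaw":1}]'>/dev/null; python3 ok.py 6 &&  $J '[{"tx":0,"ty":0,"tz":0.2,"ax":0,"ay":0,"az":0,"jaw":1},{"tx":0,"ty":0,"tz":0,"ax":0,"ay":0,"az":0,"jaw":1}]'>/dev/null; python3 ok.py 6;  $J '[{"tx":0,"ty":0,"tz":0,"ax":0,"ay":0,"az":0,"jaw":1}]'>/dev/null; python3 ok.py 8
```

```text
z 89.47 Fz 3.76 t 16.68
z 89.36 Fz 5.55 t 16.93
z 89.29 Fz 7.43 t 17.18
z 89.30 Fz 6.34 t 17.30
```

```bash
J='python3 -m jog'
$J '[{"tx":0,"ty":0,"tz":0.25,"ax":0,"ay":0,"az":0,"jaw":1},{"tx":0,"ty":0,"tz":0,"ax":0,"ay":0,"az":0,"jaw":1}]'>/dev/null; python3 ok.py 9.2 &&  $J '[{"tx":0,"ty":0,"tz":0.1,"ax":0,"ay":0,"az":0,"jaw":1}]'>/dev/null; $J '[{"tx":0,"ty":0,"tz":0,"ax":0,"ay":0,"az":0,"jaw":1}]'>/dev/null; python3 ok.py 12;  $J '[{"tx":0,"ty":0,"tz":0,"ax":0,"ay":0,"az":0,"jaw":1}]'>/dev/null; python3 ok.py 12; $J '[{"tx":0,"ty":0,"tz":0,"ax":0,"ay":0,"az":0,"jaw":1}]'>/dev/null; python3 ok.py 12
```

```text
z 89.23 Fz 8.85 t 17.55
z 89.16 Fz 8.47 t 17.80
z 89.15 Fz 9.65 t 17.93
z 89.17 Fz 8.09 t 18.05
```

```bash
J='python3 -m jog'
$J '[{"tx":0,"ty":0,"tz":0.15,"ax":0,"ay":0,"az":0,"jaw":1},{"tx":0,"ty":0,"tz":0,"ax":0,"ay":0,"az":0,"jaw":1},{"tx":0,"ty":0,"tz":0,"ax":0,"ay":0,"az":0,"jaw":1}]'>/dev/null; for i in 1; do python3 ok.py 12;  $J '[{"tx":0,"ty":0,"tz":0,"ax":0,"ay":0,"az":0,"jaw":1},{"tx":0,"ty":0,"tz":0,"ax":0,"ay":0,"az":0,"jaw":1}]'>/dev/null; python3 ok.py 12; $J '[{"tx":0,"ty":0,"tz":0,"ax":0,"ay":0,"az":0,"jaw":1},{"tx":0,"ty":0,"tz":0,"ax":0,"ay":0,"az":0,"jaw":1}]'>/dev/null; python3 ok.py 12;  $J '[{"tx":0,"ty":0,"tz":0,"ax":0,"ay":0,"az":0,"jaw":1},{"tx":0,"ty":0,"tz":0,"ax":0,"ay":0,"az":0,"jaw":1}]'>/dev/null; python3 ok.py 12;  $J '[{"tx":0,"ty":0,"tz":0,"ax":0,"ay":0,"az":0,"jaw":1},{"tx":0,"ty":0,"tz":0,"ax":0,"ay":0,"az":0,"jaw":1}]'; python3 ok.py 12; done
```

```text
z 89.14 Fz 8.96 t 18.43
z 89.12 Fz 9.45 t 18.68
z 89.10 Fz 9.82 t 18.93
z 89.12 Fz 9.72 t 19.18
time_s: 19.42
eef_pos: [508.5, -162.9, 89.1]
ee_rot: [0.0, 0.99, 0.143, 0.0]
force: [-3.0, 1.5, 9.7]
grip_width: 0.324
grip_force: 48.9
z 89.10 Fz 9.66 t 19.43
```

```bash
J='python3 -m jog'
$J '[{"tx":0,"ty":0,"tz":0,"ax":0,"ay":0,"az":0,"jaw":1},{"tx":0,"ty":0,"tz":0,"ax":0,"ay":0,"az":0,"jaw":1}]'|egrep ' \['; $J '[{"tx":0,"ty":0,"tz":-0.4,"ax":0,"ay":0,"az":0,"jaw":1},{"tx":0,"ty":0,"tz":-0.6,"ax":0,"ay":0,"az":0,"jaw":1},{"tx":0,"ty":0,"tz":-1,"ax":0,"ay":0,"az":0,"jaw":1},{"tx":0,"ty":0,"tz":-1.5,"ax":0,"ay":0,"az":0,"jaw":1},{"tx":0,"ty":0,"tz":-1.5,"ax":0,"ay":0,"az":0,"jaw":1}]'|egrep ' \[';  $J '[{"tx":0,"ty":0,"tz":-1.5,"ax":0,"ay":0,"az":0,"jaw":1},{"tx":0,"ty":0,"tz":-1.5,"ax":0,"ay":0,"az":0,"jaw":1},{"tx":0,"ty":0,"tz":-1.5,"ax":0,"ay":0,"az":0,"jaw":1},{"tx":0,"ty":0,"tz":-1.5,"ax":0,"ay":0,"az":0,"jaw":1},{"tx":0,"ty":0,"tz":-2,"ax":0,"ay":0,"az":0,"jaw":1}]'|egrep ' \['; $J '[{"tx":0,"ty":0,"tz":-5,"ax":0,"ay":0,"az":0,"jaw":1},{"tx":0,"ty":0,"tz":-15,"ax":0,"ay":0,"az":0,"jaw":1},{"tx":0,"ty":0,"tz":-25,"ax":0,"ay":0,"az":0,"jaw":1},{"tx":0,"ty":0,"tz":-20,"ax":0,"ay":0,"az":0,"jaw":1},{"tx":0,"ty":0,"tz":0,"ax":0,"ay":0,"az":0,"jaw":1}]'|egrep ' \['
python3 - <<'E'
from h import *
import go
c=capture('scene'); go.delta(564.1,89.4,170,.288); p=np.array(sense()['eef_pos'])
print(place_of('spot','scene')[:2],proj(c,[508,-163,38]),'capctr exp',proj(c,p+[0,0,58.6]))
hsv=cv2.cvtColor(c['color'],cv2.COLOR_RGB2HSV).astype(int)
def cen(lo,hi,sat,b):
    m=(hsv[...,0]>lo)&(hsv[...,0]<hi)&(hsv[...,1]>sat); m[:b[1]]=0;m[b[3]:]=0;m[:,:b[0]]=0;m[:,b[2]:]=0
    y,x=np.nonzero(m); return len(x),x.mean(),y.mean()
print('cap',cen(45,75,80,(200,120,280,230)))
print('spot',cen(15,35,120,(215,238,260,275)))
im=c['color'][160:290,170:310,::-1].astype(float)*1.6; cv2.imwrite('pics/c5.png',cv2.resize(im.clip(0,255).astype(np.uint8),(640,594),interpolation=cv2.INTER_CUBIC))
E
```

```text
eef_pos: [508.5, -162.9, 89.1]
ee_rot: [0.0, 0.99, 0.143, 0.0]
force: [-1.6, 2.8, 9.6]
eef_pos: [508.4, -162.8, 93.3]
ee_rot: [-0.0, 0.99, 0.143, -0.0]
force: [0.9, -0.8, -0.9]
eef_pos: [508.3, -162.7, 101.4]
ee_rot: [-0.0, 0.99, 0.143, -0.0]
force: [0.0, -0.1, -3.0]
eef_pos: [509.1, -163.2, 168.4]
ee_rot: [0.001, 0.99, 0.143, 0.002]
force: [0.4, -0.3, -2.7]
t 21.6 pos [ 508.57 -162.88  166.98] F [-0.3   0.38 -2.74] M [0.02 0.03 0.03] w 0.324 gf 47.5
tool shift [ 124.86 -226.13   -3.12] turn [ 0. -0. -0.] j [-0.53  0.39  1.56  0.    1.19  0.75]
[{'centre': [163.9, 285.2], 'conf': 0.94}, {'centre': [234.5, 255.3], 'conf': 0.7}] [237.1  253.89] capctr exp [224.84 192.89]
cap (175, np.float64(226.26285714285714), np.float64(193.56571428571428))
spot (47, np.float64(237.5744680851064), np.float64(254.12765957446808))
```

View pics/c5.png

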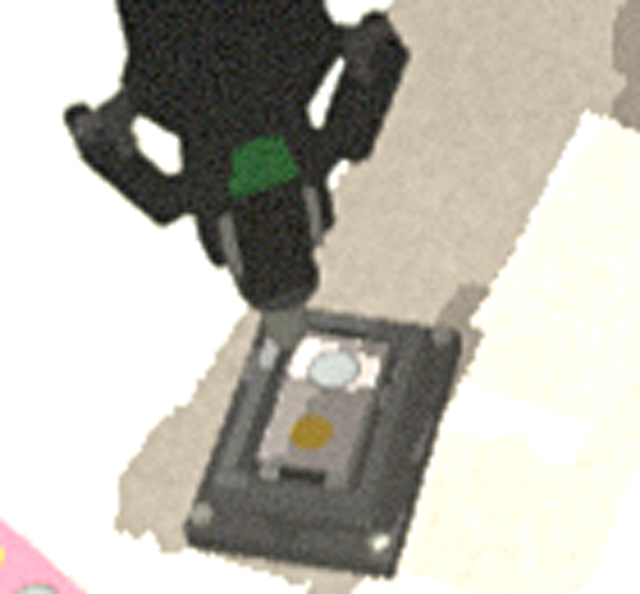

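The crop shows the carrier unmoved, spot at (237.6,254.1) px, and the punch upright in the hand. Returning it.

```bash
python3 -m jog '[{"tx":10,"ty":-18,"tz":-3,"ax":0,"ay":0,"az":0,"jaw":1},{"tx":20,"ty":-36,"tz":0,"ax":0,"ay":0,"az":0,"jaw":1},{"tx":20,"ty":-36,"tz":0,"ax":0,"ay":0,"az":0,"jaw":1},{"tx":20,"ty":-36,"tz":0,"ax":0,"ay":0,"az":0,"jaw":1},{"tx":20,"ty":-36,"tz":0,"ax":0,"ay":0,"az":0,"jaw":1}]'|egrep ' \['; python3 -m jog '[{"tx":20,"ty":-36,"tz":0,"ax":0,"ay":0,"az":0,"jaw":1},{"tx":10,"ty":-20,"tz":0,"ax":0,"ay":0,"az":0,"jaw":1},{"tx":5,"ty":-8,"tz":0,"ax":0,"ay":0,"az":0,"jaw":1},{"tx":0,"ty":0,"tz":20,"ax":0,"ay":0,"az":0,"jaw":1},{"tx":0,"ty":0,"tz":10,"ax":0,"ay":0,"az":0,"jaw":1}]'|egrep ' \['; python3 -m jog '[{"tx":0,"ty":0,"tz":0,"ax":0,"ay":0,"az":0,"jaw":1},{"tx":0,"ty":0,"tz":0,"ax":0,"ay":0,"az":0,"jaw":1},{"tx":0,"ty":0,"tz":0,"ax":0,"ay":0,"az":0,"jaw":1}]'|egrep ' \[';python3 go.py 564.1 89.4 113 0.288
```

```text
eef_pos: [548.5, 19.4, 168.4]
ee_rot: [-0.0, 0.99, 0.143, -0.001]
force: [-0.5, 0.3, -1.8]
eef_pos: [563.6, 88.8, 138.0]
ee_rot: [-0.0, 0.99, 0.143, -0.001]
force: [0.1, -0.1, -2.8]
eef_pos: [564.4, 89.2, 140.0]
ee_rot: [0.0, 0.99, 0.143, 0.001]
force: [-1.0, 0.3, -2.0]
t 23.27 pos [564.43  89.21 140.  ] F [-1.05  0.32 -1.98] M [ 0.02  0.01 -0.02] w 0.319 gf 47.6
tool shift [-0.29 -0.29 27.  ] turn [ 0. -0. -0.] j [-0.05  0.5   1.48 -0.    1.17  1.24]
```

```bash
J='python3 -m jog'; $J '[{"tx":0,"ty":0,"tz":12,"ax":0,"ay":0,"az":0,"jaw":1},{"tx":0,"ty":0,"tz":12,"ax":0,"ay":0,"az":0,"jaw":1},{"tx":0,"ty":0,"tz":6,"ax":0,"ay":0,"az":0,"jaw":1},{"tx":0,"ty":0,"tz":4,"ax":0,"ay":0,"az":0,"jaw":1},{"tx":0,"ty":0,"tz":0,"ax":0,"ay":0,"az":0,"jaw":1}]'|egrep ' \['; python3 ok.py 1 && $J '[{"tx":0,"ty":0,"tz":6,"ax":0,"ay":0,"az":0,"jaw":1},{"tx":0,"ty":0,"tz":6,"ax":0,"ay":0,"az":0,"jaw":1},{"tx":0,"ty":0,"tz":6,"ax":0,"ay":0,"az":0,"jaw":1},{"tx":0,"ty":0,"tz":0,"ax":0,"ay":0,"az":0,"jaw":1}]'|egrep ' \['; python3 ok.py 1 && $J '[{"tx":0,"ty":0,"tz":6,"ax":0,"ay":0,"az":0,"jaw":1},{"tx":0,"ty":0,"tz":5,"ax":0,"ay":0,"az":0,"jaw":1},{"tx":0,"ty":0,"tz":3,"ax":0,"ay":0,"az":0,"jaw":1},{"tx":0,"ty":0,"tz":0,"ax":0,"ay":0,"az":0,"jaw":1}]'|egrep ' \['; python3 ok.py 1; python3 go.py 564.1 89.4 69.4 .288
```

```text
eef_pos: [564.1, 89.4, 105.2]
ee_rot: [-0.0, 0.99, 0.143, -0.0]
force: [-0.0, 0.2, -2.1]
z 105.16 Fz -2.06 t 23.90
eef_pos: [563.9, 89.4, 86.8]
ee_rot: [-0.0, 0.99, 0.143, -0.001]
force: [0.0, -0.1, -2.7]
z 86.78 Fz -2.65 t 24.40
eef_pos: [564.0, 89.4, 73.2]
ee_rot: [-0.0, 0.99, 0.143, -0.0]
force: [0.4, 0.6, -1.6]
z 73.16 Fz -1.58 t 24.90
t 24.9 pos [564.04  89.38  73.16] F [ 0.41  0.63 -1.58] M [ 0.02  0.01 -0.02] w 0.32 gf 47.6
tool shift [ 0.07 -0.    3.76] turn [-0.  0. -0.] j [-0.05  0.58  1.54  0.    1.02  1.24]
```

```bash
J='python3 -m jog'; $J '[{"tx":0,"ty":0,"tz":1,"ax":0,"ay":0,"az":0,"jaw":1},{"tx":0,"ty":0,"tz":1,"ax":0,"ay":0,"az":0,"jaw":1},{"tx":0,"ty":0,"tz":0.8,"ax":0,"ay":0,"az":0,"jaw":1},{"tx":0,"ty":0,"tz":0,"ax":0,"ay":0,"az":0,"jaw":1}]'>/dev/null; python3 ok.py 1 && $J '[{"tx":0,"ty":0,"tz":0.4,"ax":0,"ay":0,"az":0,"jaw":1},{"tx":0,"ty":0,"tz":0,"ax":0,"ay":0,"az":0,"jaw":1}]'>/dev/null;  python3 ok.py 1 && $J '[{"tx":0,"ty":0,"tz":0.4,"ax":0,"ay":0,"az":0,"jaw":1},{"tx":0,"ty":0,"tz":0,"ax":0,"ay":0,"az":0,"jaw":1}]'>/dev/null;  python3 ok.py 1 && $J '[{"tx":0,"ty":0,"tz":0.4,"ax":0,"ay":0,"az":0,"jaw":1},{"tx":0,"ty":0,"tz":0,"ax":0,"ay":0,"az":0,"jaw":1}]'>/dev/null;  python3 ok.py 1 && $J '[{"tx":0,"ty":0,"tz":0.4,"ax":0,"ay":0,"az":0,"jaw":1},{"tx":0,"ty":0,"tz":0,"ax":0,"ay":0,"az":0,"jaw":1}]'>/dev/null;  python3 ok.py 1
```

```text
z 70.56 Fz -2.29 t 25.40
z 70.20 Fz -2.08 t 25.65
z 69.76 Fz -1.52 t 25.90
z 69.45 Fz -2.06 t 26.15
z 69.42 Fz 4.13 t 26.40
```

Seated at the same height it came from. Releasing and retreating upward.

```bash
J='python3 -m jog'; $J '[{"tx":0,"ty":0,"tz":-0.2,"ax":0,"ay":0,"az":0,"jaw":0.3},{"tx":0,"ty":0,"tz":0,"ax":0,"ay":0,"az":0,"jaw":0.2},{"tx":0,"ty":0,"tz":0,"ax":0,"ay":0,"az":0,"jaw":-0.2},{"tx":0,"ty":0,"tz":0,"ax":0,"ay":0,"az":0,"jaw":-1},{"tx":0,"ty":0,"tz":0,"ax":0,"ay":0,"az":0,"jaw":-1}]' 20; $J '[{"tx":0,"ty":0,"tz":0,"ax":0,"ay":0,"az":0,"jaw":-1},{"tx":0,"ty":0,"tz":0,"ax":0,"ay":0,"az":0,"jaw":-1},{"tx":0,"ty":0,"tz":0,"ax":0,"ay":0,"az":0,"jaw":-1},{"tx":0,"ty":0,"tz":0,"ax":0,"ay":0,"az":0,"jaw":-1},{"tx":0,"ty":0,"tz":0,"ax":0,"ay":0,"az":0,"jaw":-1}]'
```

```text
time_s: 27.02
eef_pos: [564.2, 89.4, 69.2]
ee_rot: [0.0, 0.99, 0.143, 0.0]
force: [-0.2, -0.7, 0.5]
grip_width: 0.989
grip_force: 0.0
time_s: 27.65
eef_pos: [564.1, 89.4, 69.2]
ee_rot: [-0.0, 0.99, 0.143, -0.0]
force: [-0.4, -0.3, 0.6]
grip_width: 1.001
grip_force: 0.0
```

```bash
J='python3 -m jog'; $J '[{"tx":0,"ty":0,"tz":-10,"ax":0,"ay":0,"az":0,"jaw":-1},{"tx":0,"ty":0,"tz":-25,"ax":0,"ay":0,"az":0,"jaw":-1},{"tx":0,"ty":0,"tz":-40,"ax":0,"ay":0,"az":0,"jaw":-1},{"tx":0,"ty":0,"tz":-40,"ax":0,"ay":0,"az":0,"jaw":-1},{"tx":0,"ty":0,"tz":-35,"ax":0,"ay":0,"az":0,"jaw":-1}]'|egrep ' \[';  $J '[{"tx":-40,"ty":0,"tz":0,"ax":0,"ay":0,"az":0,"jaw":-1},{"tx":-50,"ty":0,"tz":0,"ax":0,"ay":0,"az":0,"jaw":-1},{"tx":-50,"ty":0,"tz":0,"ax":0,"ay":0,"az":0,"jaw":-1},{"tx":-40,"ty":0,"tz":0,"ax":0,"ay":0,"az":0,"jaw":-1},{"tx":0,"ty":0,"tz":0,"ax":0,"ay":0,"az":0,"jaw":-1}]'|egrep ' \['; python3 meas.py; python3 -c "
from h import *
c=capture('scene'); cv2.imwrite('pics/c6.png',cv2.resize(c['color'][180:300,160:460,::-1],(800,320),interpolation=cv2.INTER_CUBIC))"
```

```text
eef_pos: [564.2, 89.4, 221.6]
ee_rot: [0.0, 0.99, 0.143, 0.001]
force: [-0.5, -0.4, 0.4]
eef_pos: [390.2, 38.0, 220.2]
ee_rot: [0.0, 0.99, 0.143, 0.001]
force: [1.0, -0.0, -0.0]
top cap 102 [561.   87.9 126.6] zmax 131.129876004345 px [275.6 230.4]
captop rect ((562.9807739257812, 88.36449432373047), (23.75584602355957, 23.732467651367188), 17.96033477783203) [562.8  88.5]
stand 284 [562.3  85.5  49.5] ((563.9912109375, 88.43345642089844), (64.43067169189453, 63.851280212402344), 22.98617172241211)
top spot 29 [ 507.4 -163.4   36.8] [ 507.1 -163.2] [14.1 14. ]
nest ((488.8863220214844, -158.20062255859375), (73.87837982177734, 108.5558090209961), 70.05415344238281) 36.55987389011443
scene cap 141 [568.4  88.3 128.4] zmax 130.32309744202985 px [362.4 234.4]
captop rect ((567.2759399414062, 88.689453125), (24.852487564086914, 25.27092170715332), 15.267026901245117) [567.2  88.7]
stand 465 [575.7  87.1  50.4] ((565.0990600585938, 90.15453338623047), (64.96566772460938, 65.72354888916016), 22.074920654296875)
scene spot 43 [ 509.6 -162.3   38.9] [ 508.9 -162.4] [16.6 15.2]
nest ((491.20849609375, -156.12350463867188), (75.1883544921875, 110.00987243652344), 70.65209197998047) 37.403391212243775
```

View pics/c6.png

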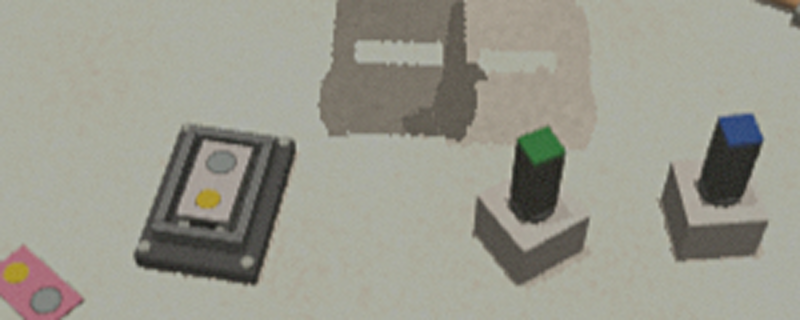

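View pics/crop1.png

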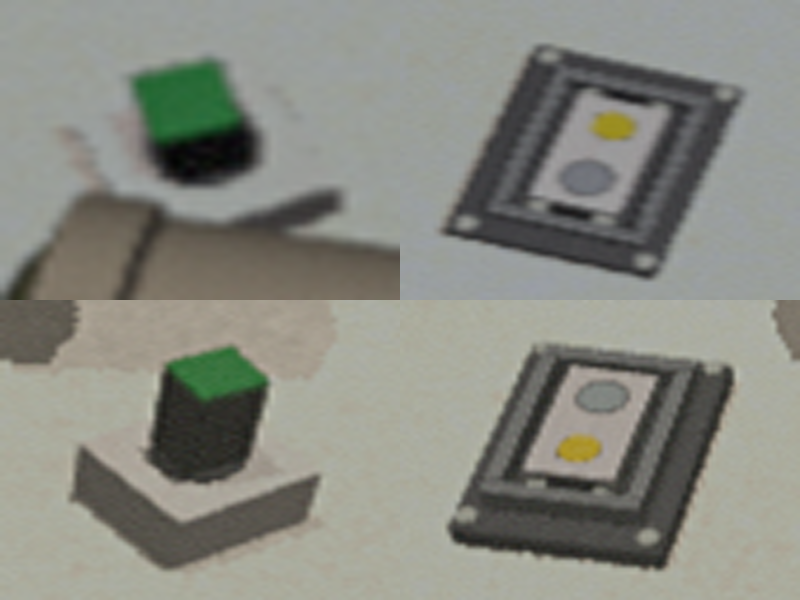

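The punch is home in its stand: cap at z≈128, within 1 mm of its first position. The spot is where it was, and the gripper is clear of everything.

```bash
python3 -c "
from rig import finish_job
print(finish_job())"
```

```text
the job is handed in; nothing more can be done
None
```

I pressed the yellow spot at about 11.6 N for just over a second and put the green punch back home in its stand. The carrier did not move, and the job is handed in; no mark shows in the pictures, so the marking rests on the force readings.

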